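Fit the stage crank and bring the dish under the viewer

ROBOT

A 6-joint arm with a two-finger parallel gripper is mounted at the origin on the work surface. World frame = base frame: x ahead of the robot, y to its left, z up, the work surface at z = 0. Lengths are in m, angles in rad, forces in N, time in s.
With the tool pointing down it reaches from about 0.275 to 0.875 m from the base axis. Payload 12.5 kg.
Tool frame: the origin (TCP) lies on the centre line of the jaws, within the pads' length; the fingertips stand 14 mm ahead of it and the grasp point (between the pads) lies 5 mm behind it; x points along the fingers, z is the direction in which the jaws open and shut, and the axes are right-handed (so a half turn about x gives the same grasp; the last joint's range is limited). The gripper opens to 85 mm and grips with 20 to 120 N. Pads are 22 mm wide; open, the fingers measure 114 mm over their backs; the gripper's body (76 mm by 85 mm) begins 54 mm behind the grasp point. The pads swing forward as they close: fully open they stand 13 mm farther back than shut.
Start: joints at [-1.428, 0.351, 1.652, -0, 1.139, -0.085], TCP at [0.124, -0.536, 0.245] pointing down, gripper open.
Joint ranges: [-2.75, 2.75], [-0.79, 2.1], [0.01, 2.65], [-1.57, 4.71], [0.07, 3.14], [-2.87, 2.87]. Speed limits (rad/s): [2.22, 2.22, 2.79, 3.14, 3.14, 3.14].

INTERFACE

Orientations are given as a unit quaternion [w, x, y, z].
In Python, from workcell import arm gives the robot as it stands.
- The arm moves only by the tool drive_tool, never from a script. Its argument "moves" is a list of rows, each an object with "translation": the shift along the tool's x, y, z in cm, a list of three; "spin": the turn about the tool's x in rad. A call has 1 to 10 rows; each row is the pose to reach, as a shift and turn from the pose commanded when the call began, along the tool's axes at that moment; what a row does not reach only later rows make up. A row lasts 1/12 s, in which the tool goes at most 41.7 mm and 7.16 degrees, less where a joint would pass 70% of its speed; a pose out of reach is approached as far as the arm can. A call with a gripper value outside its range is refused whole. "grip" is the closure, from -1 (fully open) to 1 (shut), set as the call begins (left out, the last holds). The fingers move at their own pace and stop on an object; "force" is the grip in N (left out, the last holds). Time passes only in rows, so rows that repeat a pose let the fingers close. It gives the time, the measured TCP pose, the force and the opening at its end, in the units of the state.
- arm.read_state(): the state, without advancing time (a new reading comes with each control period).
- arm.capture(name): name is "scene" or "top"; returns a dict with "pixels" (384x512x3 uint8, red, green, blue), "K" (3x3 intrinsics, pixels), "extrinsics" (4x4, takes a point from world to camera coordinates). Camera axes: x right, y down, z forward; pixel columns grow to the right and rows downward; lengths in m; the calibration is good to about 2 mm. A picture is of the moment at which its call begins. There is no depth.
- arm.finish_job(): hands the job in, once; it reports no verdict.
Trained networks look in a picture, given as the dict that the camera call returned (one of the last four; its "shot" number tells which), for a name from the list of things; names that differ only in an ending like _2 or _b are one class to them, and where a whole thing is asked for, a point or a joint stands for the part that bears it (a point fixed in the world has none). Each returns a list of dicts, best first, with "p" (0 to 1); they miss things now and then, are a little off and sometimes report something else, mostly with a low value. They report only what shows in the picture. A call takes as long as a camera call. They do not tell look-alikes from the thing itself.
- arm.recognise(picture, target): "rect" ([left, top, right, bottom] in pixels, round what is visible of it).
- arm.landmark_of(picture, target): "at" ([column, row] in pixels: a listed point, or the origin of a listed thing).
The state is a dict: "clock": time; "q": joint angles; "qvel": joint speeds; "joint_efforts": joint torques, N m; "ee_pos": TCP position; "orientation": TCP orientation; "contact_force": force on the tool from outside, world axes, zero at the start; "ft_torque": the same for the moment, N m; "gripper_width": opening from 0.0 (shut) to 1.0 (fully open).
Only numpy, scipy, OpenCV 4.12 (cv2) and the standard library are available. Lean on these libraries where they do the work, as an engineer would, in place of code of your own. Each camera call takes 0.05 s, during which the arm holds its last target. There are 200 camera calls.

TASK

The drive crank of the specimen stage has come off: set its square bore onto the square drive shaft and seat it fully home. Then turn the crank so that the carriage brings the specimen dish centrally in line with the viewer's lens, whichever of the two posts the viewer is on, and leave crank and dish there. Move the carriage only by the crank, do not touch the dish, carriage or viewer, and leave the other things on the bench where they are.

Things in the scene. Friction and masses are not known exactly. Their poses are not given: they have to be found in the camera images.
- crank: loose dark steel hand crank lying flat. Origin: centre of the bore at the underside. Square hub 38 x 38 mm, 28 mm high, with a square through bore 17.6 mm wide, sides of both along x and y. Arm (18 mm wide, 10 thick, underside level with the hub's) along +x to x = 68 mm; on it an upright black handle, 18 mm diameter, at x = 58 mm, z = 10 to 52 mm. About 160 g
- shaft_seat (a point): on the axis of the stage's upright square shaft, on the collar (36 mm diameter) where the crank's underside rests when home, 40 mm above the bench; x, y square to the flats, turning with it. Shaft 16 mm square: straight flats for 27 mm above this point, then an 8 mm taper to 7 mm. The crank fits in any of four quarter turns. Turns stiffly (0.15 N m), 1.8 rad either way
- stage: the fixed specimen stage, a cream base plate 280 mm (x) by 260 mm (y), 30 mm thick. Origin: centre of its underside. The shaft stands at x = -90, y = 0 mm. The carriage slides along y at x = 60 mm: turning the shaft anticlockwise seen from above moves it to +y, 25 mm per rad
- carriage: the aluminium carriage on the stage, a round cup of 84 mm diameter and 12 mm height holding the dish; driven by the shaft, it slides along the stage's y, 45 mm either way from the middle, where it starts. Origin: centre of its underside; axes as the stage's
- dish: clear round specimen dish, 72 mm diameter, 14 mm high, loose in the carriage with 2 mm play all round. Origin: centre of its underside
- viewer: the viewer: steel post 16 mm thick, 125 mm high, at the stage's rear edge, its arm reaching forward with a lens tube (28 to 34 mm diameter) over the dish's path. Fixed on the stage 34 mm to the +y or -y side of its middle. Origin: foot of the post on the base plate; axes as the stage's. Tube axis at x = -62 mm, its lower end at z = 62 mm
- lens (a point): centre of the lower end of the viewer's lens tube; the dish belongs centrally below it, as seen along the carriage's sliding direction
- bare_post: the other fixed post, without arm or lens, 16 mm thick and 51 mm high, in the other socket, on the other side of the stage's middle. Origin: its foot on the base plate
- spare_dish: bystander: clear round dish 90 mm in diameter, 15 mm high; origin centre of its underside
- jar: bystander: specimen jar 48 mm in diameter, 60 mm high; origin centre of its underside
- marker: bystander: marker pen lying along its x, 133 mm long, 15 mm thick; origin below its middle
- tweezers: bystander: steel tweezers lying along their x, 122 mm long, 14 mm high; origin below their middle
- slide_box: bystander: grey box 85 x 60 x 32 mm; origin centre of its underside
- loupe: bystander: standing magnifier, 44 mm in diameter, 32 mm high; origin centre of its underside
Things that resemble listed ones, but are neither listed nor needed, are in the scene too. What is shaped like the crank but green or yellow is not meant.

How it is judged:
On the way:
1. the crank is fully home on the drive shaft before the carriage has been moved more than 12 mm (horizontal distance between crank and shaft_seat below 0.003 m and z of crank in the frame of shaft_seat between -0.003 and 0.0025 m and angle between crank's own z axis and vertical below 0.08 rad and distance of carriage from where it was at the start of the episode below 0.012 m), for 0.2 s.
At the end, for the whole second after the job is handed in: the crank sits on the drive shaft, on its axis within 3 mm, within 2.5 mm of the collar and upright within 0.08 rad; the dish lies flat in the carriage (within 4 mm of its centre) and is within 5 mm of the lens axis along the sliding direction; both are at rest (horizontal distance between crank and shaft_seat below 0.003 m and z of crank in the frame of shaft_seat between -0.003 and 0.0025 m and angle between crank's own z axis and vertical below 0.08 rad and y of dish in the frame of lens between -0.005 and 0.005 m and horizontal distance between dish and carriage below 0.004 m and angle between dish's own z axis and vertical below 0.06 rad and linear speed of dish below 0.01 m/s and linear speed of crank below 0.02 m/s); the robot touches nothing.
It fails at once if the dish, carriage or viewer is touched with more than 2 N by the robot (contact force between any of the fingers, the arm and dish above 2 N or contact force between any of the fingers, the arm and carriage above 2 N or contact force between any of the fingers, the arm and viewer above 2 N).
It fails at once if a bystander is moved by more than 25 mm (distance of any of spare_dish, jar, marker, tweezers, slide_box, loupe from where it was at the start of the episode above 0.025 m).
It also fails if it takes over 67 s, if anything falls off the work surface, if the arm or the gripper's body presses on something with over 40 N, if the wrist force passes 120 N, or if a joint passes its speed limit or range.

## Working session

There is one attempt and no reset: what is moved stays moved. The work goes in short steps, Python scripts to look and compute and a tool call to move; the robot and the scene stay as the last step left them, time stands still between calls to the robot, and variables do not carry over. Pictures are saved under pics/ and viewed, about 8 in all and at most 12, crops included, and the job is handed in when it is done.

Besides the shell and the picture viewer there is one more tool, called after ">>>" as a command line: name --argument value ..., lists and objects as JSON in quotes. drive_tool: Moves the arm, as the interface text tells. Its arguments: {"type":"object","properties":{"moves":{"type":"array"},"grip":{"type":"number"},"force":{"type":"number"}},"required":["moves"]}

```bash
mkdir -p pics
cat > h.py <<'E'
import numpy as np, cv2
from workcell import arm
def proj(P,X):
    X=np.atleast_2d(X); c=X@P['extrinsics'][:3,:3].T+P['extrinsics'][:3,3]; u=c@np.asarray(P['K']).T
    return u[:,:2]/u[:,2:]
def ray(P,px,z):
    E=np.asarray(P['extrinsics']);R=E[:3,:3];o=-R.T@E[:3,3]
    d=R.T@np.linalg.solve(np.asarray(P['K']),[px[0],px[1],1]); return o+d*(z-o[2])/d[2]
def save(P,name,box=None,s=1):
    im=P['pixels'][:,:,::-1]
    if box: im=im[box[1]:box[3],box[0]:box[2]]
    cv2.imwrite('pics/'+name,cv2.resize(im,None,fx=s,fy=s,interpolation=cv2.INTER_CUBIC))
E
python3 - <<'E'
from h import *
S=arm.capture('scene');T=arm.capture('top')
save(S,'s0.png',s=1.5);save(T,'t0.png',s=1.5)
for n,P in (('S',S),('T',T)):
    E=np.array(P['extrinsics']);print(n,'cam',-E[:3,:3].T@E[:3,3])
    for t in ['crank','shaft_seat','stage','carriage','dish','viewer','lens','bare_post']:
        try:
            print(n,t,[(np.round(d['at'],1).tolist(),round(d['p'],2)) for d in arm.landmark_of(P,t)][:4])
        except Exception as e: print(t,e)
print(arm.read_state())
E
```

```text
S cam [1.23536305 0.78364947 1.26209356]
S crank [([242.3, 166.7], 0.75), ([252.2, 145.3], 0.73), ([215.0, 155.7], 0.47), ([298.3, 216.2], 0.37)]
S shaft_seat [([298.6, 218.2], 0.68)]
S stage [([273.6, 238.7], 0.67)]
S carriage [([256.4, 239.6], 0.39)]
S dish [([255.7, 240.1], 0.52)]
S viewer [([246.0, 255.9], 0.97), ([186.3, 183.9], 0.62)]
S lens [([263.2, 238.3], 0.64)]
S bare_post [([234.5, 242.4], 0.62), ([341.0, 303.3], 0.46), ([262.2, 235.5], 0.37)]
T cam [0.36335529 0.01565323 1.33783095]
T crank [([322.2, 220.5], 0.73), ([356.3, 209.3], 0.68), ([112.1, 225.1], 0.61), ([339.2, 249.4], 0.59)]
T shaft_seat [([215.0, 211.5], 0.51)]
T stage [([219.3, 180.3], 0.76), ([217.6, 139.9], 0.55)]
T carriage [([224.3, 163.7], 0.54)]
T dish [([224.7, 161.0], 0.75)]
T viewer [([216.2, 139.6], 0.83), ([110.9, 225.4], 0.68), ([367.2, 163.0], 0.5)]
T lens [([213.2, 153.0], 0.65)]
T bare_post [([240.4, 146.1], 0.42)]
{'clock': 0.9, 'q': array([-1.42760942e+00,  3.50669316e-01,  1.65181779e+00, -1.32515650e-05,
        1.13910495e+00, -8.46165496e-02]), 'qvel': array([-0.00044363, -0.00019219, -0.00056518,  0.00106637,  0.00095686,
        0.00075835]), 'joint_efforts': array([ 1.26950636e-03, -5.06017542e+01, -2.91638464e+01,  3.40376431e-06,
        7.32580029e-04,  1.60696783e-05]), 'ee_pos': array([ 0.12422078, -0.53576429,  0.2452996 ]), 'orientation': array([ 0.55358636,  0.43992753,  0.55359189, -0.43993401]), 'contact_force': array([-0.11923873,  0.02306212,  0.97024053]), 'ft_torque': array([ 0.01538389, -0.00324483, -0.0048687 ]), 'gripper_width': 0.9979962164725957}
```

View pics/t0.png

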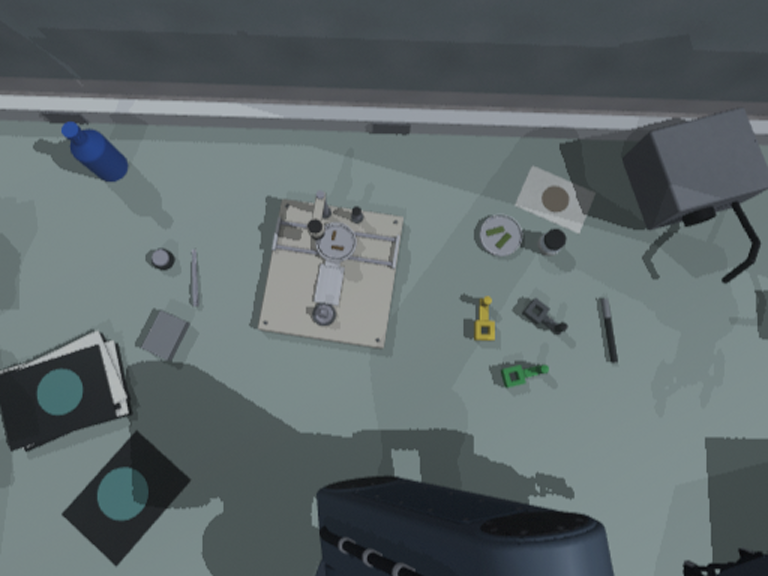

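View pics/s0.png

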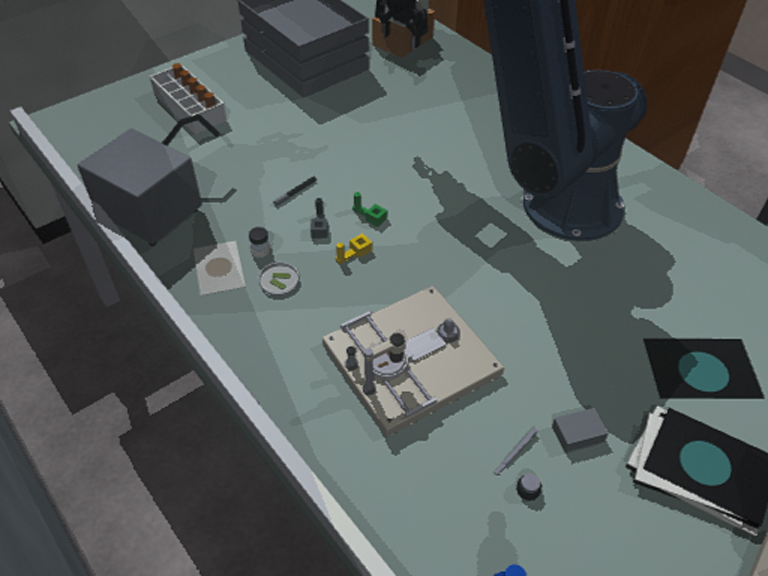

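The top picture shows three crank-shaped things: dark (358,207), yellow (323,215) and green (345,249). The dark steel one fits the description. The viewer is on the left post (213,137) and the bare post is at (238,143). Next I enlarge the crank and stage and measure them.

Run:
```python
from h import *
T=arm.capture('top');S=arm.capture('scene')
import pickle;pickle.dump((T,S),open('TS.pkl','wb'))
def crop(P,b,w,h):
    return cv2.resize(P['pixels'][b[1]:b[3],b[0]:b[2],::-1],(w,h),interpolation=cv2.INTER_CUBIC)
a=crop(T,(340,190,388,226),400,300);b=crop(T,(165,125,277,237),392,392)
c=crop(S,(190,125,238,161),400,300); d=crop(S,(210,185,340,290),396,320)
L=np.zeros((600,800,3),np.uint8)
L[:300,:400]=a;L[300:,:400]=c;L[:280,400:792]=cv2.resize(b,(392,280)) if 0 else crop(T,(165,125,277,205),392,280)
L[280:600,400:796]=d
cv2.imwrite('pics/c1.png',L)
hsv=cv2.cvtColor(T['pixels'],cv2.COLOR_RGB2HSV)
im=T['pixels'].astype(int)
m=((im[:,:,0]>im[:,:,2]+8)&(im.sum(2)>330)).astype(np.uint8); m[:,:165]=0;m[:,285:]=0;m[:125]=0;m[240:]=0
m=cv2.morphologyEx(m,cv2.MORPH_CLOSE,np.ones((9,9)))
cs,_=cv2.findContours(m,0,2);k=max(cs,key=cv2.contourArea)
W=np.array([ray(T,p,.03)[:2] for p in k[:,0].astype(float)],np.float32)
r=cv2.minAreaRect(W);print('stage rect',r); print(cv2.boxPoints(r))
print('img box',cv2.boxPoints(cv2.minAreaRect(k)))
# crank mask
m=((im.sum(2)<230)).astype(np.uint8)
for y in range(196,226): print(y,' '.join('%3d'%(v//3) for v in im[y,344:382].sum(1)))
```

```text
Traceback (most recent call last):
ValueError: max() iterable argument is empty
```

View pics/c1.png

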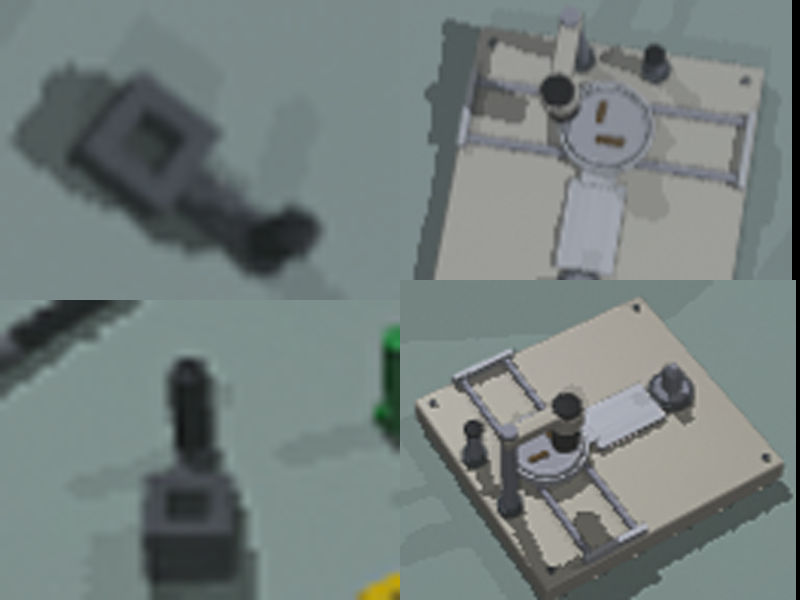

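The crop confirms the dark crank: hub top near (358,207), handle top near (374.5,217) in the top picture. The viewer tube is on the stage's left (+y) side, and the stage is turned slightly.

Run:
```python
from h import *
import pickle;T,S=pickle.load(open('TS.pkl','rb'))
from scipy.optimize import least_squares
def blob(P,b):
    im=P['pixels'].astype(int);m=((im[:,:,0]-im[:,:,2])>3).astype(np.uint8)
    z=np.zeros_like(m);z[b[1]:b[3],b[0]:b[2]]=m[b[1]:b[3],b[0]:b[2]]
    z=cv2.morphologyEx(z,cv2.MORPH_CLOSE,np.ones((7,7)))
    k=max(cv2.findContours(z,0,2)[0],key=cv2.contourArea);return k
k=blob(T,(160,120,290,245))
print('area',cv2.contourArea(k));hull=cv2.convexHull(k)
W=np.array([ray(T,p,.03)[:2] for p in hull[:,0].astype(float)],np.float32)
r=cv2.minAreaRect(W);print(r,cv2.boxPoints(r).round(4).tolist())
# crank: dark mask
for P,n,b in((T,'T',(340,190,388,226)),(S,'S',(190,125,238,170))):
    im=P['pixels'].astype(int).sum(2)//3
    print(n)
    for y in range(b[1]+4,b[3]-2): print(y,' '.join('%3d'%v for v in im[y,b[0]+4:b[2]-4]))
```

```text
area 3210.0
((0.6169031858444214, 0.11412213742733002), (0.25139063596725464, 0.2723446786403656), 83.2323989868164) [[0.4668999910354614, 0.0052999998442828655], [0.7372999787330627, -0.02669999934732914], [0.7669000029563904, 0.22290000319480896], [0.4964999854564667, 0.2549999952316284]]
T
194 133 133 133 132 133 133 133 133 132 133 132 125 125 124 124 124 125 128 133 132 133 132 133 133 132 133 133 132 132 132 132 132 132 132 132 132 132 132 132 133
195 133 133 133 133 132 133 133 133 133 132 127 124 124 124 124 124 124 124 127 129 132 132 132 132 132 132 132 132 132 132 132 132 132 132 133 132 132 132 133 132
196 133 133 133 133 133 133 132 132 132 128 124 124 124 124 124 124 124 124 124 124 128 132 132 132 132 132 132 132 132 132 132 132 132 132 132 132 132 132 132 132
197 133 133 132 130 114 132 133 133 131 125 125 124 124 124 124 124 124 124 124 124 125 128 132 132 132 132 132 132 132 132 132 132 132 132 132 132 133 132 132 132
198 133 131 111 108  89 110 111 110 109 124 124 123 111 108 118 124 124 124 124 124 124 125 128 133 132 132 132 132 132 132 132 132 132 132 133 133 13
[... 9811 characters left out ...]
 136 136 137 127 118 109 106 138 138 129  70
164 136 136 136 136 136 136 136 136 137 135 137 136 136 137 137 137 138 139 137 138 137 137 137 138 137 137 136 136 138 129  98 114 127 110  81  83 122 123 118  67
165 136 135 135 136 136 136 135 137 136 135 136 135 137 136 136 137 137 136 137 137 136 137 136 137 137 137 137 136 137 131  87  61  71  64  62  81 116 127 120  89
166 136 137 135 136 137 136 137 136 137 137 135 137 137 136 137 137 137 136 136 136 136 136 136 136 136 137 133 125 126 121  84  61  66  67  64  80 115 129 130 131
167 136 136 136 136 136 135 136 135 136 136 135 136 136 135 136 137 136 137 133 125 125 125 125 125 125 125 126 126 127 121  85  64  69  68  63  81 119 129 123 124
```

```bash
cat >> h.py <<'E'
from scipy.optimize import minimize
from scipy.ndimage import map_coordinates
def sq(h,k,z,n=40):
    c=np.array([[h,k],[-h,k],[-h,-k],[h,-k]],float);t=np.linspace(.04,.96,n)[:,None]
    return [np.c_[c[i]*(1-t)+c[(i+1)%4]*t,np.full(n,z)] for i in range(4)]
def place(p,X):
    c,s=np.cos(p[2]),np.sin(p[2]);return np.c_[p[0]+c*X[:,0]-s*X[:,1],p[1]+s*X[:,0]+c*X[:,1],X[:,2]]
def score(p,segs,pics,sig):
    t=0
    for P in pics:
        if 'g%g'%sig not in P:
            g=cv2.GaussianBlur(P['pixels'].astype(np.float32),(0,0),sig)
            P['g%g'%sig]=[(cv2.Sobel(g,cv2.CV_32F,1,0)[:,:,i],cv2.Sobel(g,cv2.CV_32F,0,1)[:,:,i]) for i in range(3)]
        for s in segs:
            u=proj(P,place(p,s));d=np.gradient(u,axis=0);n=np.c_[-d[:,1],d[:,0]]/np.linalg.norm(d,axis=1)[:,None]
            L=len(u)*0+1
            for gx,gy in P['g%g'%sig]:
                v=map_coordinates(gx,u[:,::-1].T,order=1)*n[:,0]+map_coordinates(gy,u[:,::-1].T,order=1)*n[:,1]
                t+=np.mean(np.minimum(np.abs(v),60))
    return -t/len(pics)
def fit(p,segs,pics,sigs=(2,1),d=(.006,.006,.08)):
    for s in sigs:
        best=None
        for k in range(6):
            r=np.random.RandomState(k);q=np.array(p)+r.uniform(-1,1,3)*d*(k>0)
            S=np.vstack([q]+[q+np.eye(3)[i]*d[i] for i in range(3)])
            m=minimize(score,q,args=(segs,pics,s),method='Nelder-Mead',options=dict(initial_simplex=S,xatol=1e-5,fatol=1e-4,maxiter=200))
            if best is None or m.fun<best.fun: best=m
        p=best.x
    return best.x,best.fun
E
python3 - <<'E'
from h import *
import pickle;T,S=pickle.load(open('TS.pkl','rb'))
# initial
h=ray(T,(357.7,206.6),.028);k=ray(T,(375,217.3),.052);h2=ray(S,(208.2,149),.028);k2=ray(S,(208.8,133.2),.052)
print('hub T,S',h,h2,'handle',k,k2,'dist',np.hypot(*(k-h)[:2]),np.hypot(*(k2-h2)[:2]))
p0=[*(h[:2]+h2[:2])/2,np.arctan2(*(k-h)[1::-1])]
segs=sq(.019,.019,.028)+sq(.0088,.0088,.028)
for pics in ([T],[S],[T,S]): print('crank',*fit(p0,segs,pics))
cT=np.array([ray(T,np.array(c)/1.5,.03)[:2] for c in((284,200),(404,216),(385,346),(260,330))])
cS=np.array([ray(S,c,.03)[:2] for c in((215.6,225),(288.8,190.9),(335.7,245.4),(257.6,286.1))])
print('stage',cT.mean(0),cS.mean(0),'T sides',np.linalg.norm(np.diff(cT,axis=0),axis=1),'S',np.linalg.norm(np.diff(cS,axis=0),axis=1))
e=cT[0]-cT[3]+cT[1]-cT[2];q0=[*(cT.mean(0)+cS.mean(0))/2,np.arctan2(e[1],e[0])]
st=sq(.14,.13,.03)
for pics in ([T],[S],[T,S]):
    q,f=fit(q0,st,pics,d=(.006,.006,.03));print('stage',q,f,'shaft',place(q,np.array([[-.09,0,.04]])))
for P,px in((T,(215,211.5)),(S,(298.6,218.2))): print('seat nn',ray(P,px,.04))
E
```

```text
hub T,S [ 0.55025324 -0.31112661  0.028     ] [ 0.56586264 -0.31735597  0.028     ] handle [ 0.51592326 -0.35684042  0.052     ] [ 0.53057337 -0.36144425  0.052     ] dist 0.057169043662217575 0.05647220112096472
crank [ 0.55019248 -0.31288116 -1.54278823] -1036.1537043226906
crank [ 0.55608947 -0.30978821 -2.03315963] -1278.0066892772634
crank [ 0.55307759 -0.3117229  -2.20509949] -1143.423940769741
stage [0.6167045  0.10802679] [0.62328565 0.11892761] T sides [0.25433675 0.27494861 0.25484124] S [0.27330572 0.25407354 0.27415588]
stage [ 0.61766331  0.11446093 -0.12498013] -628.9792374566711 shaft [[0.52836529 0.12567988 0.04      ]]
stage [ 0.62385424  0.1160114  -0.11810381] -626.8151967675866 shaft [[0.53448119 0.12661605 0.04      ]]
stage [ 0.62061874  0.11525941 -0.12794528] -596.8209732089948 shaft [[0.53135439 0.12674309 0.04      ]]
seat nn [0.52065641 0.12532914 0.04      ]
seat nn [0.52796182 0.12117458 0.04      ]
```

Run:
```python
from h import *
import pickle;T,S=pickle.load(open('TS.pkl','rb'))
segs=sq(.019,.019,.028)+sq(.0088,.0088,.028)
for n,pics in (('T',[T]),('S',[S]),('TS',[T,S])):
  for s in (1,.7): print('crank',n,s,*fit([.553,-.3117,-2.21],segs,pics,sigs=(s,),d=(.003,.003,.02)))
# stage: scale per camera
for n,P in (('T',T),('S',S)):
  for sc in (.97,.98,.99,1,1.01):
    q,f=fit([.62,.115,-.125],sq(.14*sc,.13*sc,.03),[P],sigs=(1,),d=(.006,.006,.02));print(n,sc,q.round(4),round(f,1))
  print(P['K'])
save(T,'c2.png')
# overlay
L=[]
for P,b in ((T,(340,190,388,226)),(S,(190,125,238,161))):
    im=cv2.resize(P['pixels'][b[1]:b[3],b[0]:b[2],::-1],None,fx=8,fy=8,interpolation=cv2.INTER_NEAREST)
    q=fit([.553,-.3117,-2.21],segs,[P],sigs=(1,),d=(.003,.003,.02))[0]
    for s in segs+sq(.005,.005,.052)[:0]:
        for u in proj(P,place(q,s)): cv2.circle(im,tuple(int(v) for v in (u-b[:2]+.5)*8),1,(0,0,255),-1)
    a=np.linspace(0,6.3,60);c=np.c_[.058+.009*np.cos(a),.009*np.sin(a),0*a+.052]
    for u in proj(P,place(q,c)): cv2.circle(im,tuple(int(v) for v in (u-b[:2]+.5)*8),1,(0,255,0),-1)
    L.append(im)
M=[]
for P,b in ((T,(160,122,290,242)),(S,(205,180,345,300))):
    im=cv2.resize(P['pixels'][b[1]:b[3],b[0]:b[2],::-1],None,fx=2.85,fy=2.6,interpolation=cv2.INTER_NEAREST)
    q=fit([.62,.115,-.125],sq(.14,.13,.03),[P],sigs=(1,),d=(.006,.006,.02))[0]
    a=np.linspace(0,6.3,60);ex=[np.c_[-.09+.018*np.cos(a),.018*np.sin(a),0*a+.04]]
    for s in sq(.14,.13,.03)+ex+[x+[-.09,0,0] for x in sq(.008,.008,.067)]:
        for u in proj(P,place(q,s)): cv2.circle(im,tuple(int(v) for v in (u-b[:2]+.5)*[2.85,2.6]),1,(0,0,255),-1)
    M.append(cv2.resize(im,(384,312)))
cv2.imwrite('pics/ov.png',np.vstack([np.hstack(L),np.hstack(M)]))
```

```text
crank T 1 [ 0.55181318 -0.3133967  -2.20662374] -1113.6586894797656
crank T 0.7 [ 0.55123715 -0.31299813 -2.19652917] -1212.8365070993416
crank S 1 [ 0.55608946 -0.30978828 -2.033169  ] -1278.0066893386863
crank S 0.7 [ 0.55458351 -0.30946578 -2.15147482] -1385.9270295762783
crank TS 1 [ 0.55307755 -0.31172288 -2.20510358] -1143.4239422845728
crank TS 0.7 [ 0.55285352 -0.31092617 -2.20968433] -1234.5998580254775
T 0.97 [ 0.6182  0.1107 -0.1258] -634.2
T 0.98 [ 0.6166  0.11   -0.1211] -636.6
T 0.99 [ 0.6163  0.1118 -0.1212] -633.0
T 1 [ 0.6177  0.1145 -0.125 ] -629.0
T 1.01 [ 0.6189  0.1143 -0.1266] -605.5
[[430.77349457   0.         256.38794886]
 [  0.         430.77349457 184.93993802]
 [  0.           0.           1.        ]]
S 0.97 [ 0.6224  0.1112 -0.1454] -633.0
S 0.98 [ 0.6235  0.1149 -0.1135] -627.6
S 0.99 [ 0.6239  0.1165 -0.1176] -635.9
S 1 [ 0.6239  0.116  -0.1181] -626.8
S 1.01 [ 0.6291  0.1157 -0.1293] -618.6
[[497.8885554    0.         255.25233393]
 [  0.         497.8885554  195.39946869]
 [  0.           0.           1.        ]]
```

View pics/ov.png

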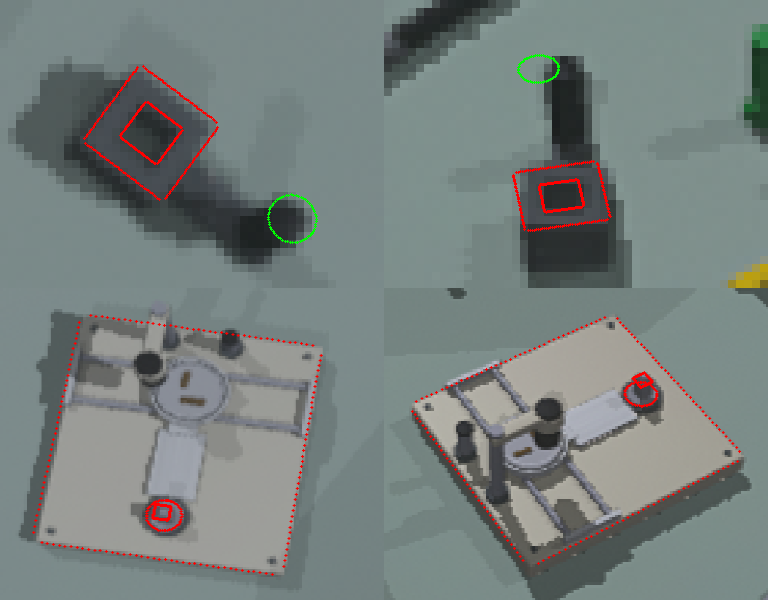

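```bash
cat >> h.py <<'E'
from scipy.spatial.transform import Rotation as Ro
def st():
    s=arm.read_state();o=s['orientation'];R=Ro.from_quat([o[1],o[2],o[3],o[0]]).as_matrix();return s,R
def go(x,y,z,psi=None):
    """shift (cm, tool axes) and spin to put TCP at xyz with jaw yaw psi (mod pi)"""
    s,R=st();d=R.T@(np.array([x,y,z])-s['ee_pos'])*100;cur=np.arctan2(R[1,2],R[0,2])
    sp=None if psi is None else [round(-((psi-cur+np.pi/2)%np.pi-np.pi/2),3)]
    print('shift cm',d.round(2),'dist',np.linalg.norm(d).round(1),'spin',sp,'cur psi',cur.round(3),'j',s['q'].round(3),'t',s['clock'],'F',s['contact_force'].round(1),'w',round(s['gripper_width'],3),'ee',s['ee_pos'].round(4),'xaxis',R[:,0].round(3))
E
python3 - <<'E'
from h import *
go(.5515,-.3132,.15,-2.2+np.pi/2)
import pickle;T,S=pickle.load(open('TS.pkl','rb'))
u=proj(T,[.528,.1257,.067])[0];v=proj(S,[.5345,.1266,.067])[0];print(u,v)
a=[cv2.resize(P['pixels'][int(c[1])-10:int(c[1])+15,int(c[0])-12:int(c[0])+13,::-1],(380,380),interpolation=cv2.INTER_NEAREST) for P,c in((T,u),(S,v))]
cv2.imwrite('pics/sh.png',np.clip(np.hstack(a)*1.3,0,255))
E
```

```text
shift cm [  9.53  46.65 -12.03] dist 49.1 spin [np.float64(-0.714)] cur psi -1.343 j [-1.428  0.351  1.652 -0.     1.139 -0.085] t 1.0 F [ 0.8  0.3 -1. ] w 1.003 ee [ 0.1242 -0.5358  0.2453] xaxis [-0. -0. -1.]
[214.26816273 207.91790336] [298.81739992 214.89536447][ WARN:0@0.566] global loadsave.cpp:1063 imwrite_ Unsupported depth image for selected encoder is fallbacked to CV_8U.
```

View pics/sh.png

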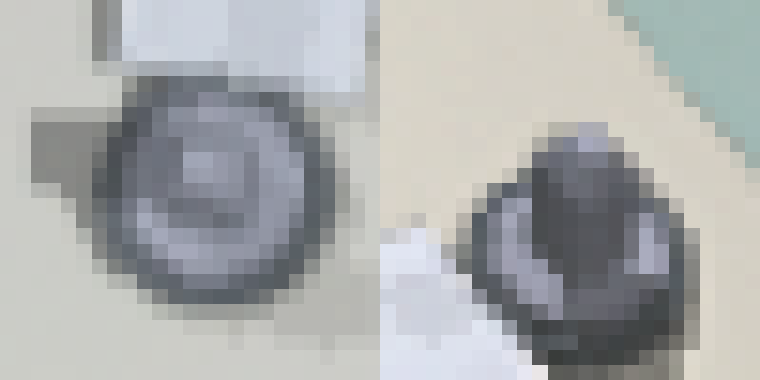

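>>> drive_tool --moves '[{"translation": [4,30,-9],"spin": -0.5},{"translation": [4,30,-9],"spin": -0.5},{"translation": [4,30,-9],"spin": -0.5},{"translation": [4,30,-9],"spin": -0.5},{"translation": [4,30,-9],"spin": -0.5},{"translation": [9.5,46.8,-11.9],"spin": -0.714},{"translation": [9.5,46.8,-11.9],"spin": -0.714},{"translation": [9.5,46.8,-11.9],"spin": -0.714},{"translation": [9.5,46.8,-11.9],"spin": -0.714},{"translation": [9.5,46.8,-11.9],"spin": -0.714}]' --grip -1

```text
clock: 1.83
ee_pos: [0.4879, -0.3449, 0.1683]
orientation: [0.673, 0.219, 0.672, -0.219]
contact_force: [-0.2, -0.3, 1.2]
gripper_width: 0.997
```

>>> drive_tool --moves '[{"translation": [0,0,0],"spin": 0},{"translation": [0,0,0],"spin": 0}]'

```text
clock: 2.0
ee_pos: [0.4872, -0.3449, 0.1679]
orientation: [0.672, 0.218, 0.673, -0.218]
contact_force: [0.6, -0.6, 0.6]
gripper_width: 1.0
```

Run:
```python
from h import *
go(.553,-.3115,.085,-2.2+np.pi/2)
```

```text
shift cm [8.28 6.56 3.38] dist 11.1 spin [np.float64(0.003)] cur psi -0.626 j [-0.694  0.521  1.596 -0.     1.025 -0.068] t 2.0 F [ 0.6 -0.6  0.6] w 1.0 ee [ 0.4872 -0.3449  0.1679] xaxis [-0.001  0.001 -1.   ]
```

>>> drive_tool --moves '[{"translation": [0,6.5,3.4],"spin": 0},{"translation": [0,6.5,3.4],"spin": 0},{"translation": [4,6.5,3.4],"spin": 0},{"translation": [8.2,6.5,3.4],"spin": 0},{"translation": [8.2,6.5,3.4],"spin": 0},{"translation": [8.2,6.5,3.4],"spin": 0}]'

```text
clock: 2.5
ee_pos: [0.5504, -0.3139, 0.0861]
orientation: [0.671, 0.219, 0.674, -0.219]
contact_force: [-0.3, 0.0, -0.1]
gripper_width: 1.003
```

Run:
```python
from h import *
T=arm.capture('top');S=arm.capture('scene')
go(.553,-.3115,.03,-2.2+np.pi/2)
s,R=st();print([proj(P,s['ee_pos']+R[:,0]*.014).round(1).tolist() for P in(T,S)])
def crop(P,b):
    im=cv2.resize(P['pixels'][b[1]:b[3],b[0]:b[2],::-1],(400,400),interpolation=cv2.INTER_CUBIC)
    for z in (-.0425,.0425):
        u=proj(P,s['ee_pos']+R[:,0]*.002+R[:,2]*z)[0];cv2.drawMarker(im,tuple(int(v) for v in (u-b[:2]+.5)*400/(b[2]-b[0])),(0,0,255),0,12)
    return im
cv2.imwrite('pics/g.png',np.hstack([crop(T,(330,175,400,245)),crop(S,(175,105,235,165))]))
```

```text
shift cm [ 5.94  0.33 -0.17] dist 6.0 spin [np.float64(-0.001)] cur psi -0.63 j [-0.592  0.685  1.532 -0.     0.922  0.039] t 2.6 F [ 1.   0.5 -0.1] w 0.995 ee [ 0.5523 -0.3151  0.0894] xaxis [ 0.003 -0.002 -1.   ]
[[[363.0, 203.8]], [[210.9, 137.9]]]
```

View pics/g.png

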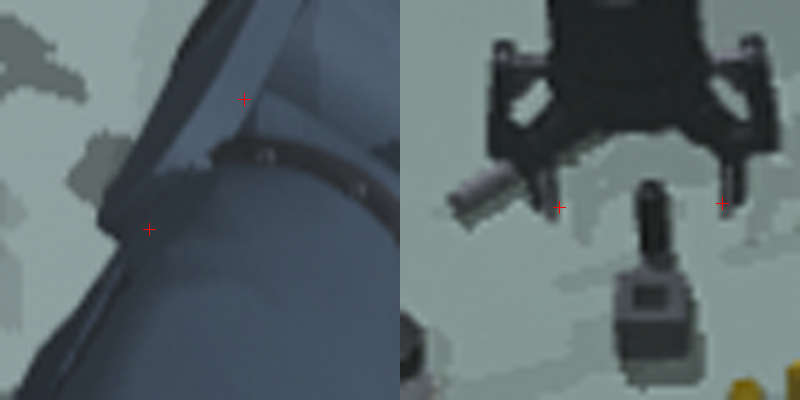

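>>> drive_tool --moves '[{"translation": [2.5,0.3,-0.2],"spin": 0},{"translation": [4.5,0.3,-0.2],"spin": 0},{"translation": [5.0,0.3,-0.2],"spin": 0},{"translation": [5.0,0.3,-0.2],"spin": 0},{"translation": [5.0,0.3,-0.2],"spin": 0}]'

```text
clock: 3.02
ee_pos: [0.5528, -0.3109, 0.0389]
orientation: [0.673, 0.219, 0.671, -0.219]
contact_force: [1.4, 0.3, 0.2]
gripper_width: 0.999
```

Run:
```python
from h import *
S=arm.capture('scene')
go(.553,-.3115,.016,-2.2+np.pi/2)
s,R=st()
b=(185,115,235,165)
im=cv2.resize(S['pixels'][b[1]:b[3],b[0]:b[2],::-1],(500,500),interpolation=cv2.INTER_CUBIC)
def dot(X,c):
    for u in proj(S,X): cv2.circle(im,tuple(int(v) for v in (u-b[:2]+.5)*10),1,c,-1)
for y in np.linspace(-.011,.011,12):
    for z in (-.0425,.0425): dot(s['ee_pos']+R[:,0]*.001+R[:,1]*y+R[:,2]*z,(0,0,255))
for q,c in (((.5515,-.3132,-2.2),(0,255,255)),((.553,-.3115,-2.2),(0,255,0))):
    for g in sq(.019,.019,.028): dot(place(q,g),c)
cv2.imwrite('pics/g2.png',im)
```

```text
shift cm [ 2.3  -0.04  0.03] dist 2.3 spin [np.float64(-0.0)] cur psi -0.629 j [-0.586  0.755  1.549  0.     0.834  0.044] t 3.0667 F [-0.4 -0.3 -0.3] w 0.997 ee [ 0.5529 -0.3109  0.039 ] xaxis [ 0.003 -0.002 -1.   ]
```

View pics/g2.png

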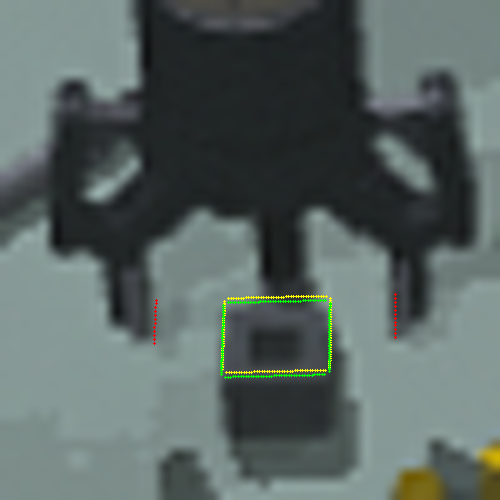

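The crop shows the hub (top centre about col 213, row 148.5) centred between the open fingers, and the model overlay agrees. I descend and grip it.

>>> drive_tool --moves '[{"translation": [1.2,0,0],"spin": 0},{"translation": [2.0,0,0],"spin": 0},{"translation": [2.3,0,0],"spin": 0},{"translation": [2.3,0,0],"spin": 0},{"translation": [2.3,0,0],"spin": 0}]'

```text
clock: 3.48
ee_pos: [0.5519, -0.3099, 0.0134]
orientation: [0.672, 0.219, 0.673, -0.219]
contact_force: [-0.1, -0.1, -0.4]
gripper_width: 1.0
```

>>> drive_tool --moves '[{"translation": [0,0,0],"spin": 0},{"translation": [0,0,0],"spin": 0},{"translation": [0,0,0],"spin": 0},{"translation": [0,0,0],"spin": 0},{"translation": [0,0,0],"spin": 0},{"translation": [0,0,0],"spin": 0},{"translation": [0,0,0],"spin": 0},{"translation": [0,0,0],"spin": 0}]' --grip 1 --force 40

```text
clock: 4.15
ee_pos: [0.5522, -0.3101, 0.0141]
orientation: [0.673, 0.219, 0.672, -0.219]
contact_force: [-0.7, 0.3, 5.4]
gripper_width: 0.433
```

>>> drive_tool --moves '[{"translation": [-1,0,0],"spin": 0},{"translation": [-3,0,0],"spin": 0},{"translation": [-6,0,0],"spin": 0},{"translation": [-9,0,0],"spin": 0},{"translation": [-12,0,0],"spin": 0},{"translation": [-14,0,0],"spin": 0},{"translation": [-14,0,0],"spin": 0},{"translation": [-14,0,0],"spin": 0}]'

```text
clock: 4.82
ee_pos: [0.5522, -0.3101, 0.1546]
orientation: [0.673, 0.219, 0.672, -0.219]
contact_force: [-0.2, 0.1, -1.6]
gripper_width: 0.437
```

Run:
```python
from h import *
go(.5315,.1265,.15,-.125)
```

```text
shift cm [  0.42  34.09 -27.36] dist 43.7 spin [np.float64(-0.504)] cur psi -0.629 j [-0.585  0.597  1.503  0.     1.04   0.044] t 4.8167 F [-0.2  0.1 -1.6] w 0.437 ee [ 0.5522 -0.3101  0.1546] xaxis [ 0.001 -0.001 -1.   ]
```

>>> drive_tool --moves '[{"translation": [0,1,-0.8],"spin": 0},{"translation": [0,3,-2.4],"spin": -0.05},{"translation": [0,5.5,-4.4],"spin": -0.1},{"translation": [0,8.2,-6.6],"spin": -0.15},{"translation": [0,10.9,-8.8],"spin": -0.2},{"translation": [0,13.6,-11],"spin": -0.25},{"translation": [0,16.3,-13.1],"spin": -0.3},{"translation": [0,19,-15.3],"spin": -0.35},{"translation": [0,21.7,-17.4],"spin": -0.4},{"translation": [0,23.5,-18.9],"spin": -0.45}]'

```text
clock: 5.65
ee_pos: [0.5358, -0.0056, 0.1521]
orientation: [0.703, 0.062, 0.706, -0.062]
contact_force: [-0.1, -0.2, -2.3]
gripper_width: 0.439
```

>>> drive_tool --moves '[{"translation": [0,0,0],"spin": 0},{"translation": [0,0,0],"spin": 0}]'

```text
clock: 5.82
ee_pos: [0.5364, -0.0073, 0.1524]
orientation: [0.703, 0.063, 0.705, -0.062]
contact_force: [-1.1, 0.4, -2.0]
gripper_width: 0.435
```

Run:
```python
from h import *
go(.5315,.1265,.15,-.125)
```

```text
shift cm [ 0.25 13.09 -2.83] dist 13.4 spin [np.float64(-0.052)] cur psi -0.177 j [-0.1    0.444  1.771 -0.     0.929  0.077] t 5.8167 F [-1.1  0.4 -2. ] w 0.435 ee [ 0.5364 -0.0073  0.1524] xaxis [-0.003  0.    -1.   ]
```

>>> drive_tool --moves '[{"translation": [0,2,-0.4],"spin": 0},{"translation": [0.3,5,-1.1],"spin": -0.02},{"translation": [1.5,8,-1.8],"spin": -0.052},{"translation": [2.5,11,-2.4],"spin": -0.052},{"translation": [3.5,12.5,-2.7],"spin": -0.052},{"translation": [4,13.1,-2.8],"spin": -0.052},{"translation": [4,13.1,-2.8],"spin": -0.052},{"translation": [4,13.1,-2.8],"spin": -0.052}]'

```text
clock: 6.48
ee_pos: [0.5332, 0.1241, 0.1134]
orientation: [0.705, 0.045, 0.706, -0.045]
contact_force: [-0.8, -1.6, -0.7]
gripper_width: 0.436
```

```bash
cat > look.py <<'E'
from h import *
import sys
T=arm.capture('top');S=arm.capture('scene')
go(.5315,.1265,.11,-.125)
s,R=st();e=s['ee_pos'];psi=np.arctan2(R[1,2],R[0,2])
q=[e[0],e[1],psi-np.pi/2];zu=e[2]-.014
out=[]
for P,h in((T,25),(S,28)):
    c=proj(P,[.5315,.1265,.06])[0].round().astype(int);b=(c[0]-h,c[1]-h)
    im=cv2.resize(P['pixels'][b[1]:b[1]+2*h,b[0]:b[0]+2*h,::-1],(390,390),interpolation=cv2.INTER_CUBIC);k=390/2/h
    def dot(X,col):
        for u in proj(P,X): cv2.circle(im,tuple(int(v) for v in (u-b+.5)*k),1,col,-1)
    for g in sq(.019,.019,zu+.028)+sq(.0088,.0088,zu+.028)+sq(.019,.019,zu): dot(place(q,g),(0,0,255))
    sh=(.5315,.1265,-.125)
    for g in sq(.008,.008,.067,20)+sq(.0035,.0035,.075,8): dot(place(sh,g),(0,255,0))
    out.append(im)
cv2.imwrite('pics/%s.png'%sys.argv[1],np.hstack(out))
E
python3 look.py l1
```

```text
shift cm [ 0.41  0.24 -0.24] dist 0.5 spin [np.float64(-0.004)] cur psi -0.129 j [ 0.143  0.518  1.766 -0.     0.857  0.272] t 6.5833 F [-1.5  0.5 -1.8] w 0.437 ee [0.5336 0.1238 0.1141] xaxis [ 0. -0. -1.]
```

View pics/l1.png

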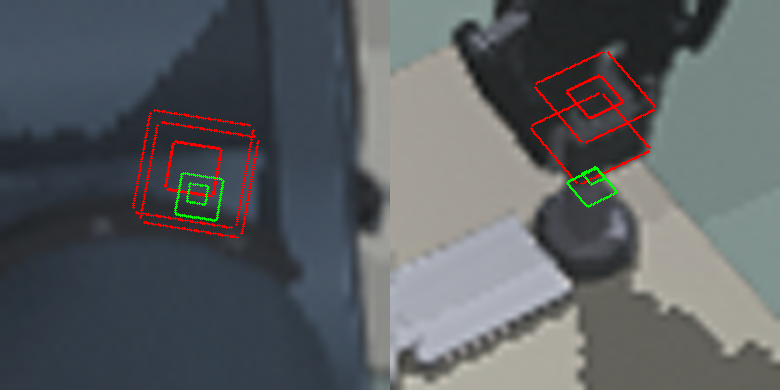

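Run:
```python
from h import *
import pickle;T,S=pickle.load(open('TS.pkl','rb'))
a=np.linspace(0,2*np.pi,80);c=[np.c_[.018*np.cos(a),.018*np.sin(a),0*a+.04]]
tw=sq(.008,.008,.067,20)+sq(.0035,.0035,.075,8)
st_=sq(.14,.13,.03)
for n,P in (('T',[T]),('S',[S])):
  for s in (1,.7):
    print(n,s,'collar',*fit([.5315,.1265,0],c,P,sigs=(s,),d=(.003,.003,.001)))
    print('  shaft',*fit([.5315,.1265,-.125],tw,P,sigs=(s,),d=(.003,.003,.1)))
    q,f=fit([.62,.115,-.125],st_,P,sigs=(s,),d=(.004,.004,.02));print('  stage',q,place(q,np.array([[-.09,0,.04]])))
# calibration: gripper now in S, network on crank
P=arm.capture('scene')
print(arm.recognise(P,'crank')[:3],arm.landmark_of(P,'crank')[:3]); s,R=st();e=s['ee_pos'];print(proj(P,[e[0],e[1],e[2]-.014]))
g=P['pixels'].astype(int).sum(2)//3
u=proj(P,[e[0],e[1],e[2]-.014])[0].astype(int);print(u)
for y in range(u[1]-14,u[1]+9): print(y,' '.join('%3d'%v for v in g[y,u[0]-20:u[0]+18]))
```

```text
T 1 collar [0.53425269 0.11464579 0.00547704] -151.8921821320211
  shaft [ 0.53057026  0.15131046 -0.2678691 ] -1427.7467088693588
  stage [ 0.61766353  0.11446096 -0.12498015] [[0.52836552 0.12567992 0.04      ]]
T 0.7 collar [ 0.53122012  0.1271618  -0.0174679 ] -159.1614923702876
  shaft [0.52776046 0.13975851 0.45429539] -1195.7760849562853
  stage [ 0.61763009  0.11426221 -0.12580028] [[0.52834131 0.1255544  0.04      ]]
S 1 collar [0.52167833 0.12590829 0.00110747] -167.75155240368963
  shaft [0.53226293 0.12136877 0.17797998] -1359.2521526967046
  stage [ 0.62385469  0.11601195 -0.11810637] [[0.53448167 0.12661683 0.04      ]]
S 0.7 collar [ 0.5305422   0.12457421 -0.0134054 ] -167.8088688031109
  shaft [0.53302115 0.12157833 0.23704816] -1379.8708386063386
  stage [ 0.62439227  0.11629034 -0.12002037] [[0.53503971 0.12706625 0.04      ]]
[{'rect': [225.4, 158.2, 247.6, 175.3], 'p': 0.82}, {'rect': [236.8, 128.8, 256.8, 149.8], 'p': 0.73}, {'rect': [287.0, 185.2, 307.9, 211.7], 'p': 0.7}] [{'at': [238.8, 166.4], 'p': 0.7}, {'at': [251.9, 147.4], 'p': 0.49}, {'at': [298.5, 210.
[... 2943 characters left out ...]
  46  45  44  45  48  65 104 120 157 126 128 128 128 128 128 128 128 128 129
212 156 157 156 155 156 156 155 155 154 155 155 157 152 123 107  75  83  42  42  44  46  44  66 104 118 158 156 155 148 120 127 128 129 128 128 129 128 128
213 157 157 156 155 156 156 155 155 156 155 154 155 157 158 153 143 151  76  42  46  52  61 102 161 157 154 152 151 152 145 117 127 129 128 128 128 129 128
214 157 156 156 156 156 155 156 155 155 155 155 154 155 155 158 159 145  75  51  63  75  74  84 123 153 154 151 151 151 151 143 121 128 128 128 128 128 128
215 156 157 156 156 156 156 156 154 155 155 155 154 155 155 156 144  91  59  67  72  72  75  71  80 120 153 153 151 151 151 150 139 127 128 128 128 128 128
```

Run:
```python
from h import *
P=arm.capture('scene');s,R=st();e=s['ee_pos'];psi=np.arctan2(R[1,2],R[0,2]);q=[e[0],e[1],psi-np.pi/2]
for z in (e[2]-.014,e[2]+.014):
    c=np.array([[a*.019,b*.019,z] for a,b in((1,1),(1,-1),(-1,-1),(-1,1))]);W=place(q,c)
    print(np.c_[W.round(4),proj(P,W).round(1)])
segs=[]
zu=e[2]-.014
S4=sq(.019,.019,zu,30);S5=sq(.019,.019,zu+.028,30)
# visible: faces toward camera (+x,+y world)
vis=[g for g in S4+S5]
W=[place(q,g).mean(0) for g in S4];print(np.round(W,4))
# near edges bottom & top = those with larger x+y
idx=np.argsort([-w[0]-w[1] for w in W])[:2];segs=[S4[i] for i in idx]+[S5[i] for i in idx]
for s_ in (1,.7):
    for g in (segs,segs[:2]):
        p,f=fit(q,g,[P],sigs=(s_,),d=(.004,.004,.005));print('fit offset mm',((p-q)[:2]*1000).round(2),(p-q)[2].round(3),f, 'at q',score(q,g,[P],s_))
```

```text
[[5.499e-01 1.032e-01 1.001e-01 2.906e+02 2.058e+02]
 [5.122e-01 1.080e-01 1.001e-01 3.010e+02 2.009e+02]
 [5.171e-01 1.457e-01 1.001e-01 3.082e+02 2.092e+02]
 [5.548e-01 1.408e-01 1.001e-01 2.977e+02 2.142e+02]]
[[5.499e-01 1.032e-01 1.281e-01 2.912e+02 1.998e+02]
 [5.122e-01 1.080e-01 1.281e-01 3.017e+02 1.949e+02]
 [5.171e-01 1.457e-01 1.281e-01 3.090e+02 2.032e+02]
 [5.548e-01 1.408e-01 1.281e-01 2.984e+02 2.083e+02]]
[[0.5524 0.122  0.1001]
 [0.5359 0.1433 0.1001]
 [0.5147 0.1269 0.1001]
 [0.5311 0.1056 0.1001]]
fit offset mm [ 2.82 -0.93] 0.166 -543.7039439651601 at q -474.33636434722973
fit offset mm [ 2.47 -4.94] 0.219 -359.1461738172277 at q -287.70664334125723
fit offset mm [ 3.65 -1.63] 0.23 -579.2790998608964 at q -507.41655595016783
fit offset mm [ 3.8  -3.84] 0.197 -360.0 at q -299.9273391320437
```

Run:
```python
from h import *
import pickle;T,S=pickle.load(open('TS.pkl','rb'))
print('S tip',ray(S,(299.5,212.5),.075),'T tip',ray(T,(215,207.4),.075))
print(proj(S,[[.534,.1265,.075],[.534,.1265,.04],[.534,.1265,.067]]),proj(T,[.5285,.1257,.075]))
g=S['pixels'].astype(int).sum(2)//3
for y in range(209,231): print(y,' '.join('%3d'%v for v in g[y,288:312]))
g=T['pixels'].astype(int).sum(2)//3
print('T cols 205..')
for y in range(200,221): print(y,' '.join('%3d'%v for v in g[y,205:227]))
```

```text
S tip [0.53132041 0.12529522 0.075     ] T tip [0.52856492 0.12292297 0.075     ]
[[299.10748457 213.16504063]
 [298.28772527 220.20758481]
 [298.9175992  214.79634401]] [[214.05698751 207.39398889]]
209 160 160 160 160 159 159 159 159 159 158 158 158 158 157 157 157 154 138 134 136 135 136 135 135
210 161 160 159 159 159 159 159 159 159 159 158 158 158 158 158 157 159 155 129 133 135 135 136 135
211 160 160 161 160 160 160 159 159 160 158 158 158 158 159 158 157 157 159 157 131 134 135 135 135
212 160 161 160 160 161 159 160 161 155 137 137 134 134 159 160 158 158 159 159 154 129 134 135 135
213 160 160 160 159 160 160 161 158 130 104 103 134 129 128 160 160 158 157 158 158 151 127 134 136
214 160 161 161 160 160 161 163 148  86  83  87  96  97  84 127 160 159 157 157 157 158 150 129 135
215 161 161 161 161 161 160 148  94  59  76  86  83  78  75  84 125 160 158 157 157 157 156 147 134
216 160 162 161 163 152 101  74  85  58  65  82  84  78  71  72  98 142 159 158 158 158 157 153 138
217 160 160 162 156 122  77 115 125  58  61  65  75  71  66  69  80  89 140 160 158 157 157 159 154

[... 2544 characters left out ...]
 132 132 126 119 119 117 106  87  72  87 127 142 155 155
214 154 155 153 134  98  86  80  86 108 122 121 118 106  98  84  70  74 108 139 141 147 148
215 155 155 155 153 137 130  85  79  77  95  96  95  82  74  71  70 102 131 140 140 139 142
216 155 155 155 154 154 153 131 100  78  79  75  72  72  79  89 118 130 139 139 139 139 142
217 155 155 155 155 155 155 153 139 131 120 118 118 118 121 125 140 139 139 140 140 140 142
218 154 155 155 155 155 155 155 155 155 148 149 148 140 149 148 140 140 140 140 140 140 142
219 155 155 155 155 155 155 155 156 155 156 155 155 150 155 155 149 150 148 141 149 149 150
220 155 155 155 155 155 155 155 156 155 156 155 156 156 156 156 156 156 155 151 156 156 156
```

Run:
```python
from h import *
go(.5345,.1268,.085,-.125)
```

```text
shift cm [2.91 0.25 0.07] dist 2.9 spin [np.float64(-0.003)] cur psi -0.128 j [ 0.144  0.518  1.766 -0.     0.857  0.272] t 6.7833 F [-0.2 -0.7 -2.2] w 0.44 ee [0.5335 0.1244 0.1141] xaxis [ 0.001  0.    -1.   ]
```

>>> drive_tool --moves '[{"translation": [0.5,0.25,0.1],"spin": 0},{"translation": [1.5,0.25,0.1],"spin": 0},{"translation": [2.2,0.25,0.1],"spin": 0},{"translation": [2.6,0.25,0.1],"spin": 0},{"translation": [2.8,0.25,0.1],"spin": 0},{"translation": [2.8,0.25,0.1],"spin": 0},{"translation": [2.8,0.25,0.1],"spin": 0}]'

```text
clock: 7.37
ee_pos: [0.534, 0.1275, 0.0854]
orientation: [0.705, 0.045, 0.706, -0.045]
contact_force: [-3.8, 1.0, -1.4]
gripper_width: 0.437
```

Run:
```python
from h import *
go(.5345,.1268,.075,-.125);print(st()[0]['ft_torque'])
```

```text
shift cm [ 1.04 -0.06  0.06] dist 1.0 spin [np.float64(-0.002)] cur psi -0.127 j [0.149 0.566 1.774 0.    0.803 0.276] t 7.3667 F [-3.8  1.  -1.4] w 0.437 ee [0.534  0.1275 0.0854] xaxis [-0.002 -0.    -1.   ]
[ 0.11857501  0.60718629 -0.02468818]
```

>>> drive_tool --moves '[{"translation": [0,0,-0.1],"spin": 0},{"translation": [0.2,0,-0.1],"spin": 0},{"translation": [0.3,0,-0.1],"spin": 0},{"translation": [0.4,0,-0.1],"spin": 0},{"translation": [0.4,0,-0.1],"spin": 0}]'

```text
clock: 7.78
ee_pos: [0.5333, 0.1278, 0.0829]
orientation: [0.706, 0.045, 0.706, -0.045]
contact_force: [-10.4, -0.1, 15.7]
gripper_width: 0.432
```

Run:
```python
from h import *
go(.5345,.1268,.075,-.125);print(st()[0]['ft_torque'])
```

```text
shift cm [ 0.79 -0.08  0.13] dist 0.8 spin [np.float64(-0.002)] cur psi -0.127 j [0.15  0.569 1.778 0.    0.796 0.277] t 7.7833 F [-10.4  -0.1  15.7] w 0.432 ee [0.5333 0.1278 0.0829] xaxis [-0.  0. -1.]
[0.05107078 1.79251476 0.02907592]
```

>>> drive_tool --moves '[{"translation": [0,0,-0.1],"spin": 0},{"translation": [0,0,-0.2],"spin": 0},{"translation": [0,0,-0.25],"spin": 0},{"translation": [0,0,-0.25],"spin": 0}]'

```text
clock: 8.12
ee_pos: [0.5318, 0.1278, 0.0823]
orientation: [0.706, 0.045, 0.705, -0.045]
contact_force: [-0.2, -2.6, 3.8]
gripper_width: 0.436
```

Run:
```python
from h import *
go(.5345,.1268,.075,-.125);print(st()[0]['ft_torque'])
```

```text
shift cm [ 0.73 -0.06  0.28] dist 0.8 spin [np.float64(-0.002)] cur psi -0.127 j [ 1.510e-01  5.670e-01  1.783e+00 -1.000e-03  7.890e-01  2.780e-01] t 8.1167 F [-0.2 -2.6  3.8] w 0.436 ee [0.5318 0.1278 0.0823] xaxis [ 0.002 -0.    -1.   ]
[-0.37879313 -0.07111122  0.02273615]
```

>>> drive_tool --moves '[{"translation": [0,-0.1,0],"spin": 0},{"translation": [0,-0.15,0],"spin": 0},{"translation": [0.1,-0.15,0],"spin": 0},{"translation": [0.2,-0.15,0],"spin": 0},{"translation": [0.2,-0.15,0],"spin": 0}]'

```text
clock: 8.53
ee_pos: [0.5307, 0.1264, 0.0793]
orientation: [0.705, 0.045, 0.706, -0.045]
contact_force: [0.5, -0.2, -2.2]
gripper_width: 0.436
```

Run:
```python
from h import *
go(.5345,.1268,.075,-.125);print(st()[0]['ft_torque'])
```

```text
shift cm [0.43 0.09 0.38] dist 0.6 spin [np.float64(-0.002)] cur psi -0.127 j [0.148 0.571 1.787 0.    0.785 0.275] t 8.5333 F [ 0.5 -0.2 -2.2] w 0.436 ee [0.5307 0.1264 0.0793] xaxis [-0.001  0.    -1.   ]
[0.01669036 0.04205091 0.01441537]
```

>>> drive_tool --moves '[{"translation": [0.3,0,0],"spin": 0},{"translation": [0.6,0,0],"spin": 0},{"translation": [0.8,0,0],"spin": 0},{"translation": [0.8,0,0],"spin": 0}]'

```text
clock: 8.87
ee_pos: [0.5306, 0.1264, 0.0711]
orientation: [0.705, 0.045, 0.706, -0.045]
contact_force: [-0.8, -0.5, -2.8]
gripper_width: 0.436
```

Run:
```python
from h import *
go(.5307,.1264,.054,-.125);print(st()[0]['ft_torque'])
```

```text
shift cm [1.71 0.   0.01] dist 1.7 spin [np.float64(-0.002)] cur psi -0.127 j [0.148 0.584 1.789 0.    0.769 0.275] t 8.8667 F [-0.8 -0.5 -2.8] w 0.436 ee [0.5306 0.1264 0.0711] xaxis [-0.001 -0.    -1.   ]
[ 0.02166423 -0.02620857  0.0469149 ]
```

>>> drive_tool --moves '[{"translation": [0.3,0,0],"spin": 0},{"translation": [0.6,0,0],"spin": 0},{"translation": [0.9,0,0],"spin": 0},{"translation": [1.2,0,0],"spin": 0},{"translation": [1.4,0,0],"spin": 0},{"translation": [1.6,0,0],"spin": 0},{"translation": [1.7,0,0],"spin": 0},{"translation": [1.7,0,0],"spin": 0}]'

```text
clock: 9.53
ee_pos: [0.5308, 0.1264, 0.0545]
orientation: [0.706, 0.045, 0.706, -0.045]
contact_force: [-1.8, 0.7, -2.4]
gripper_width: 0.441
```

Run:
```python
from h import *
go(.5307,.1264,.054,-.125);print(st()[0]['ft_torque'])
```

```text
shift cm [ 0.05  0.   -0.01] dist 0.1 spin [np.float64(-0.002)] cur psi -0.127 j [ 0.148  0.613  1.794 -0.     0.736  0.275] t 9.5333 F [-1.8  0.7 -2.4] w 0.441 ee [0.5308 0.1264 0.0545] xaxis [-0. -0. -1.]
[0.00269124 0.18012382 0.00019517]
```

Nearly home. I press on until the collar is felt.

>>> drive_tool --moves '[{"translation": [0.1,0,0],"spin": 0},{"translation": [0.2,0,0],"spin": 0},{"translation": [0.25,0,0],"spin": 0},{"translation": [0.25,0,0],"spin": 0},{"translation": [0.25,0,0],"spin": 0}]'

```text
clock: 9.95
ee_pos: [0.5309, 0.1264, 0.0539]
orientation: [0.706, 0.045, 0.706, -0.045]
contact_force: [-10.0, -0.9, 23.0]
gripper_width: 0.438
```

>>> drive_tool --moves '[{"translation": [-0.15,0,0],"spin": 0},{"translation": [-0.15,0,0],"spin": -0.05},{"translation": [-0.15,0,0],"spin": -0.12},{"translation": [-0.15,0,0],"spin": -0.2},{"translation": [-0.15,0,0],"spin": -0.28},{"translation": [-0.15,0,0],"spin": -0.35},{"translation": [-0.15,0,0],"spin": -0.4},{"translation": [-0.15,0,0],"spin": -0.4}]'

```text
clock: 10.62
ee_pos: [0.53, 0.1263, 0.054]
orientation: [0.7, -0.097, 0.701, 0.097]
contact_force: [-7.9, -1.1, 7.5]
gripper_width: 0.44
```

Run:
```python
from h import *
go(.5307,.1264,.054,-.125);print(st()[0]['ft_torque'])
```

```text
shift cm [ 0.   -0.01  0.07] dist 0.1 spin [np.float64(0.401)] cur psi 0.276 j [ 0.149  0.613  1.795  0.     0.736 -0.128] t 10.6167 F [-7.9 -1.1  7.5] w 0.44 ee [0.53   0.1263 0.054 ] xaxis [-0.002 -0.    -1.   ]
[-0.07486427  1.29832157  0.01877   ]
```

>>> drive_tool --moves '[{"translation": [0,0.02,-0.06],"spin": -0.06},{"translation": [0,0.02,-0.06],"spin": -0.14},{"translation": [0,0.02,-0.06],"spin": -0.22},{"translation": [0,0.02,-0.06],"spin": -0.3},{"translation": [0,0.02,-0.06],"spin": -0.38},{"translation": [0,0.02,-0.06],"spin": -0.44},{"translation": [0,0.02,-0.06],"spin": -0.5},{"translation": [0,0.02,-0.06],"spin": -0.5}]'

```text
clock: 11.28
ee_pos: [0.5295, 0.1259, 0.054]
orientation: [0.654, -0.268, 0.655, 0.268]
contact_force: [-7.3, -3.9, 7.5]
gripper_width: 0.439
```

Run:
```python
from h import *
go(.53,.1264,.054,-.125+1.36);print(st()[0]['ft_torque'])
```

```text
shift cm [ 0.   -0.    0.07] dist 0.1 spin [np.float64(-0.458)] cur psi 0.777 j [ 1.480e-01  6.120e-01  1.796e+00 -1.000e-03  7.350e-01 -6.280e-01] t 11.2833 F [-7.3 -3.9  7.5] w 0.439 ee [0.5295 0.1259 0.054 ] xaxis [-0.002 -0.001 -1.   ]
[-0.68056205  1.15913994 -0.01614545]
```

>>> drive_tool --moves '[{"translation": [0,0,-0.05],"spin": -0.06},{"translation": [0,0,-0.05],"spin": -0.14},{"translation": [0,0,-0.05],"spin": -0.22},{"translation": [0,0,-0.05],"spin": -0.3},{"translation": [0,0,-0.05],"spin": -0.37},{"translation": [0,0,-0.05],"spin": -0.42},{"translation": [0,0,-0.05],"spin": -0.45},{"translation": [0,0,-0.05],"spin": -0.45}]'

```text
clock: 11.95
ee_pos: [0.5293, 0.1257, 0.054]
orientation: [0.578, -0.406, 0.579, 0.407]
contact_force: [-6.1, -3.7, 6.1]
gripper_width: 0.44
```

Run:
```python
from h import *
import pickle
go(.53,.1264,.054,-.125+1.36);print(st()[0]['ft_torque'])
T=arm.capture('top');S=arm.capture('scene');pickle.dump((T,S),open('TS2.pkl','wb'))
for P in(T,S):
    for t in ('dish','carriage','lens'): print(t,[(np.round(d['at'],1).tolist(),round(d['p'],2)) for d in arm.landmark_of(P,t)][:3])
L=[]
for P,b in ((T,(180,120,260,220)),(S,(215,190,335,290))):
    im=cv2.resize(P['pixels'][b[1]:b[3],b[0]:b[2],::-1],(400,500 if P is T else 333),interpolation=cv2.INTER_CUBIC)
    L.append(cv2.copyMakeBorder(im,0,500-im.shape[0],0,0,0))
cv2.imwrite('pics/d1.png',np.hstack(L))
```

```text
shift cm [ 0.   -0.04  0.09] dist 0.1 spin [np.float64(-0.01)] cur psi 1.225 j [ 1.480e-01  6.120e-01  1.797e+00 -1.000e-03  7.340e-01 -1.077e+00] t 11.95 F [-6.1 -3.7  6.1] w 0.44 ee [0.5293 0.1257 0.054 ] xaxis [-0.001 -0.001 -1.   ]
[-0.60538667  1.08210941 -0.01483   ]
dish [([214.3, 162.8], 0.73)]
carriage [([216.5, 162.1], 0.65)]
lens [([212.0, 156.5], 0.59)]
dish [([262.5, 247.8], 0.95)]
carriage [([263.8, 245.5], 0.64)]
lens [([261.7, 236.2], 0.82)]
```

View pics/d1.png

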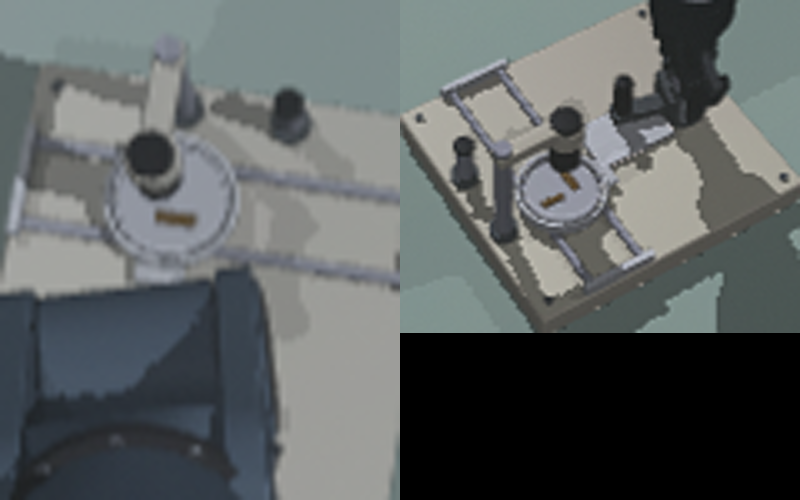

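```bash
cat > meas.py <<'E'
from h import *
import pickle,sys
A=pickle.load(open('TS.pkl','rb'));B=pickle.load(open(sys.argv[1],'rb'))
a=np.linspace(0,2*np.pi,200)
def circ(r,z): return np.c_[r*np.cos(a),r*np.sin(a),0*a+z]
stg=[(.6177,.1144,-.125),(.6241,.1161,-.119)]
for i in (0,1):
  for z in (.042,.046,.05):
    o=[]
    for P in (A[i],B[i]):
        best=max(((-score((*place(stg[i],np.array([[.06+dx,y,0]]))[0,:2],0),[circ(.042,z),circ(.036,z+.002)][:k],[P],.8),dx,y) for k in (2,) for dx in np.arange(-.006,.0061,.001) for y in np.arange(-.012,.05,.0005)))
        o.append(best)
    print('TS'[i],z,[(round(f,1),round(dx*1000,1),round(y*1000,1)) for f,dx,y in o],'shift',round((o[1][2]-o[0][2])*1000,1))
E
python3 meas.py TS2.pkl
python3 - <<'E'
from h import *
import pickle
for f in ('TS.pkl','TS2.pkl'):
    T,S=pickle.load(open(''+f,'rb'))
    for n,P,b in(('T',T,(195,140,245,190)),('S',S,(235,215,285,265))):
        hsv=cv2.cvtColor(P['pixels'],cv2.COLOR_RGB2HSV);m=((hsv[:,:,1]>90)&(hsv[:,:,0]<22)).astype(np.uint8);z=m*0;z[b[1]:b[3],b[0]:b[2]]=m[b[1]:b[3],b[0]:b[2]]
        k,l,s,c=cv2.connectedComponentsWithStats(z);print(f,n,[(s[i,4],c[i].round(1).tolist(),ray(P,c[i],.045)[:2].round(4).tolist()) for i in range(1,k) if s[i,4]>3])
E
```

```text
T 0.042 [(np.float64(241.6), np.float64(2.0), np.float64(34.5)), (np.float64(257.7), np.float64(6.0), np.float64(31.5))] shift -3.0
T 0.046 [(np.float64(241.1), np.float64(1.0), np.float64(34.0)), (np.float64(256.9), np.float64(5.0), np.float64(31.0))] shift -3.0
T 0.05 [(np.float64(240.4), np.float64(0.0), np.float64(33.5)), (np.float64(255.7), np.float64(4.0), np.float64(30.5))] shift -3.0
S 0.042 [(np.float64(319.5), np.float64(1.0), np.float64(21.5)), (np.float64(332.3), np.float64(-5.0), np.float64(24.5))] shift 3.0
S 0.046 [(np.float64(319.4), np.float64(2.0), np.float64(23.5)), (np.float64(332.6), np.float64(-4.0), np.float64(26.0))] shift 2.5
S 0.05 [(np.float64(319.3), np.float64(4.0), np.float64(26.5)), (np.float64(331.9), np.float64(-2.0), np.float64(28.5))] shift 2.0
TS.pkl T []
TS.pkl S [(np.int32(7), [255.3, 242.3], [0.6933, 0.1123])]
TS2.pkl T [(np.int32(7), [214.7, 163.3], [0.6691, 0.1326])]
TS2.pkl S [(np.int32(9), [265.6, 243.9], [0.6729, 0.1357]), (np.int32(7), [260.0, 250.0], [0.6996, 0.1426])]
```

```bash
cat > bar.py <<'E'
from h import *
import pickle,sys
d=np.array([np.sin(.123),np.cos(.123)])
def cen(P,c0):
    im=cv2.resize(P['pixels'],None,fx=1,fy=1).astype(float);w=np.clip(im[:,:,0]-im[:,:,2]-15,0,None)
    c=np.array(c0,float)
    for _ in range(4):
        yy,xx=np.mgrid[:384,:512];k=w*(np.hypot(xx-c[0],yy-c[1])<4.5);c=np.array([(k*xx).sum(),(k*yy).sum()])/k.sum()
    return c,k.sum()
A=pickle.load(open('TS.pkl','rb'));B=pickle.load(open(sys.argv[1],'rb'))
for i,c0,c1 in ((0,(224.5,164.8),(214.7,163.2)),(1,(255.3,242.3),(260,250))):
    a,wa=cen(A[i],c0);b,wb=cen(B[i],c1);D=(ray(B[i],b,.036)-ray(A[i],a,.036))[:2]*1000
    print('TS'[i],a.round(2),b.round(2),round(wa),round(wb),'D',D.round(1),'along',round(D@d,1))
E
python3 bar.py TS2.pkl
```

```text
T [224.3  164.76] [214.79 163.34] 134 179 D [ 3.6 29.6] along 29.8
S [255.02 242.27] [260.45 249.56] 197 227 D [ 3.7 30.7] along 30.9
```

>>> drive_tool --moves '[{"translation": [0,0.04,-0.04],"spin": -0.05},{"translation": [0,0.04,-0.04],"spin": -0.1},{"translation": [0,0.04,-0.04],"spin": -0.15},{"translation": [0,0.04,-0.04],"spin": -0.15},{"translation": [0,0.04,-0.04],"spin": -0.15}]'

```text
clock: 12.77
ee_pos: [0.5293, 0.1256, 0.054]
orientation: [0.547, -0.448, 0.547, 0.448]
contact_force: [-3.9, -2.5, 4.8]
gripper_width: 0.437
```

```bash
python3 - <<'E'
from h import *
import pickle
go(.53,.1264,.054,-.125+1.36);print(st()[0]['ft_torque'])
pickle.dump((arm.capture('top'),arm.capture('scene')),open('TS3.pkl','wb'))
E
python3 bar.py TS3.pkl
```

```text
shift cm [ 0.   -0.05  0.1 ] dist 0.1 spin [np.float64(0.137)] cur psi 1.372 j [ 1.480e-01  6.110e-01  1.798e+00 -1.000e-03  7.330e-01 -1.225e+00] t 12.7667 F [-3.9 -2.5  4.8] w 0.437 ee [0.5293 0.1256 0.054 ] xaxis [-0. -0. -1.]
[-0.59454267  0.75766164  0.04063689]
T [224.3  164.76] [213.49 163.15] 134 198 D [ 4.1 33.7] along 33.9
S [255.02 242.27] [260.85 250.56] 197 247 D [ 5.1 34.2] along 34.6
```

>>> drive_tool --moves '[{"translation": [0,0,0],"spin": 0},{"translation": [0,0,0],"spin": 0},{"translation": [0,0,0],"spin": 0},{"translation": [0,0,0],"spin": 0},{"translation": [0,0,0],"spin": 0},{"translation": [0,0,0],"spin": 0}]' --grip -0.4

```text
clock: 13.37
ee_pos: [0.5295, 0.1259, 0.0537]
orientation: [0.547, -0.448, 0.547, 0.448]
contact_force: [-0.3, 0.3, -0.7]
gripper_width: 0.701
```

>>> drive_tool --moves '[{"translation": [-0.5,0,0],"spin": 0},{"translation": [-1.5,0,0],"spin": 0},{"translation": [-3,0,0],"spin": 0},{"translation": [-5,0,0],"spin": 0},{"translation": [-8,0,0],"spin": 0},{"translation": [-11,0,0],"spin": 0},{"translation": [-14,0,0],"spin": 0},{"translation": [-15,0,0],"spin": 0},{"translation": [-15,0,0],"spin": 0}]'

```text
clock: 14.12
ee_pos: [0.5306, 0.1261, 0.2072]
orientation: [0.549, -0.449, 0.545, 0.447]
contact_force: [-0.0, 0.6, 0.3]
gripper_width: 0.699
```

Run:
```python
from h import *
go(.38,-.15,.25,-.125+1.36)
```

```text
shift cm [ -4.39   9.31 -30.02] dist 31.7 spin [np.float64(0.138)] cur psi 1.373 j [ 0.148  0.383  1.707  0.     1.046 -1.225] t 14.1167 F [-0.   0.6  0.3] w 0.699 ee [0.5306 0.1261 0.2072] xaxis [ 0.006  0.001 -1.   ]
```

Clear of the crank. I retreat to the side so the cameras see the stage.

>>> drive_tool --moves '[{"translation": [-4,9,-30],"spin": 0},{"translation": [-4,9,-30],"spin": 0},{"translation": [-4,9,-30],"spin": 0},{"translation": [-4,9,-30],"spin": 0},{"translation": [-4,9,-30],"spin": 0},{"translation": [-4,9,-30],"spin": 0},{"translation": [-4,9,-30],"spin": 0},{"translation": [-4,9,-30],"spin": 0},{"translation": [-4,9,-30],"spin": 0},{"translation": [-4,9,-30],"spin": 0}]'

```text
clock: 14.95
ee_pos: [0.3815, -0.1512, 0.243]
orientation: [0.547, -0.447, 0.548, 0.448]
contact_force: [0.4, 0.0, -0.1]
gripper_width: 0.699
```

```bash
python3 - <<'E'
from h import *
import pickle
T,S=arm.capture('top'),arm.capture('scene');pickle.dump((T,S),open('TS4.pkl','wb'))
print(st()[0]['ee_pos'])
L=[]
for P,b in ((T,(170,120,270,245)),(S,(210,185,345,295))):
    im=cv2.resize(P['pixels'][b[1]:b[3],b[0]:b[2],::-1],(400,500 if P is T else 326),interpolation=cv2.INTER_CUBIC)
    L.append(cv2.copyMakeBorder(im,0,500-im.shape[0],0,0,0))
cv2.imwrite('pics/e1.png',np.hstack(L))
E
python3 bar.py TS4.pkl
```

```text
[ 0.38210863 -0.15000063  0.2430114 ]
T [224.3  164.76] [213.46 163.14] 134 173 D [ 4.1 33.8] along 34.0
S [255.02 242.27] [260.85 250.56] 197 224 D [ 5.  34.2] along 34.6
```

View pics/e1.png

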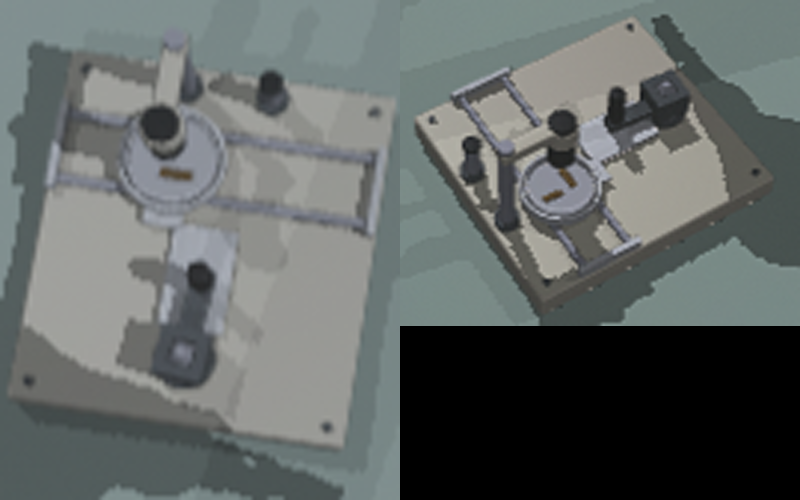

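Run:
```python
from h import *
import pickle
T,S=pickle.load(open('TS4.pkl','rb'))
for P,q in((T,(.6177,.1144,-.125)),(S,(.6241,.1161,-.119))): print(proj(P,place(q,np.array([[.06,.034,.045],[.06,.039,.045],[.06,.034,.092]]))).round(1).tolist(),arm.capture and '')
print('seen dish centres ~ T (212.5,159), S',(210+560/2.963-400/2.963-.5,185+187/2.963-.5))
```

```text
[[212.3, 159.3], [210.7, 159.1], [210.9, 155.5]] 
[[263.2, 248.0], [264.1, 249.2], [263.5, 238.6]] 
seen dish centres ~ T (212.5,159), S (263.4993250084374, 247.6117111036112)
```

The dish sits where the lens axis predicts, within about 1 mm in both cameras, so I hand in.

```bash
python3 -c "
from workcell import arm
print(arm.finish_job())"
```

```text
the job is handed in; nothing more can be done
None
```

I set the dark steel crank on the drive shaft and seated it home. I then turned it about 1.5 rad anticlockwise, including the play in the bore, to bring the dish under the lens on the +y post. After that I let go, backed the arm away and handed the job in at about 15 s. No verdict is reported.

**Last checks:**
- **Seating:** pressing down met a firm stop at 23 N with the underside about 40 mm above the bench, which is collar height. The last picture shows the shaft tip standing out of the bore.
- **Dish:** it had moved 34.0 mm by the top camera and 34.6 mm by the scene camera, against 34 mm wanted. Its centre was within about 1 mm of where the lens axis should be in both pictures.
- **Release:** the dish did not shift measurably when the gripper opened, and the wrist force was near zero once clear.

**What disagreed or failed:**
- **Shaft position:** the two cameras differed by about 5–6 mm. My first descent leaned on the scene camera and touched the taper with up to 16 N vertically and 10 N sideways. I corrected by feel to a point roughly midway between the two.
- **Carriage measurement:** my circle fit gave useless values, so I tracked a brown specimen in the dish instead.
- **Bystanders:** I did not measure them at the end. The arm's path stayed above or clear of them.

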